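# Centre the meringue on its cake stand

## Task

One of the two chocolate-tipped meringues stands off-centre on its small cake stand. Nudge it low down with light taps of the closed fingertips until it stands upright right in the middle of its plate, without taking it between the fingers, lifting it or toppling it. Leave the cake stands, the other meringue and everything else on the counter where they are.

Things in the scene. Friction and masses are not known exactly. Their poses are not given: they have to be found in the camera images.
- meringue_a: The meringue that stands off-centre: cream-coloured, round, piped, with a dark chocolate tip; about 60 g, stiff but fragile. 71 mm tall; flat round foot 32 mm across, widest (62 mm across) 17 to 21 mm above its foot, 49 mm across at 36 mm, then tapering to a point. Wobbly: it slides upright when pushed at its widest part or lower, and tips when pushed at the chocolate tip. Origin: centre of its foot; z up its axis.
- stand_a: The small cake stand under that meringue: dark wood, round, loose, 0.9 kg. Flat rimless plate 130 mm across and 12 mm thick, its top 90 mm above the counter; stem 20 to 24 mm thick; foot 104 mm across. Origin: centre of its underside, on the counter; z up through the centre of the plate.
- meringue_b: An identical meringue that already stands in the middle of the other stand. Origin: centre of its foot.
- stand_b: An identical cake stand, under the second meringue. The two stands are one to the left and one to the right, in either order. Origin: centre of its underside.
- cup: White coffee cup, 62 mm across, 58 mm tall, with a handle; a bystander between the stands. Origin: centre of its underside.
- jar: Amber glass jar with steel cap, 60 mm across, 75 mm tall; a bystander on the left. Origin: centre of its underside.
- truffle_bowl: White bowl of dark truffles, 110 mm across, about 56 mm tall; a bystander on the right. Origin: centre of its underside.
- palette_knife: Spatula with wooden handle, 240 mm long, lying across the near side of the counter; a bystander. Origin: its middle, on the counter; x along it.
- tongs: Steel pastry tongs, about 185 mm long, 15 mm high, lying beyond the stands; a bystander. Origin: about its middle, on the counter; x along it.
- creamer: Steel milk mug, 68 mm across, 70 mm tall, with a handle; a bystander far right. Origin: centre of its underside.
Mind the look-alikes: they are no part of the job. What is shaped like the meringue_a but green is not meant. Leave any yellow look-alike of the stand_a alone.

How it is judged:
By the outcome, as a careful person would: the job done as asked, in the order asked, and still so for the second after the job is handed in, with the robot touching nothing.
It also fails if it takes over 35 s, if anything falls off the work surface, if the arm or the gripper's body presses on something with over 40 N, if the wrist force passes 120 N, or if a joint passes its speed limit or range.

## Robot

A 7-joint arm with a two-finger parallel gripper is mounted at the origin on the work surface. World frame = base frame: x ahead of the robot, y to its left, z up, the work surface at z = 0. Lengths are in m, angles in rad, forces in N, time in s.
With the tool pointing down it reaches from about 0.35 to 0.9 m from the base axis. Payload 8.1 kg.
Tool frame: the origin (TCP) lies on the centre line of the jaws, within the pads' length; the fingertips stand 14 mm ahead of it and the grasp point (between the pads) lies 5 mm behind it (arm.tip_reach is the distance from the TCP to the fingertips, in m); z points along the fingers, y is the direction in which the jaws open and shut (so a half turn about z gives the same grasp; the last joint's range is limited). The gripper opens to 92 mm and grips with 3 to 60 N. Pads are 19 mm wide; open, the fingers measure 130 mm over their backs; the gripper's body (75 mm by 190 mm) begins 47 mm behind the grasp point.
Start: joints at [-0.103, 0.434, 0.025, 1.573, -0.012, 1.134, -0.075], TCP at [0.625, -0, 0.241] pointing down, gripper open.
Joint ranges: [-2.62, 2.62], [-0.44, 2.09], [-1.27, 1.32], [0.08, 2.57], [-1.32, 4.46], [0.12, 2], [-2.74, 2.74]. Speed limits (rad/s): [2.22, 2.22, 3.01, 3.01, 3.14, 3.14, 3.14].

## Interface

Orientations are given as a rotation vector (axis times angle).
In Python, from cell import sensors, vision, arm, nets gives the robot as it stands.
- The arm moves only by the shell command python3 -m handwheel 'ROWS' [FORCE]. ROWS is JSON, a list of rows, each an object of numbers: "tx", "ty", "tz": the shift along the tool's x, y, z in cm; "wx", "wy", "wz": the turn, a rotation vector about the tool's x, y, z in degrees; "claw": the opening, from 0 (shut) to 1 (fully open). A call has 1 to 12 rows; each row is the pose to reach, as a shift and turn from the pose commanded when the call began, along the tool's axes at that moment; what a row does not reach only later rows make up. A row lasts 1/12 s, in which the tool goes at most 41.7 mm and 7.16 degrees, less where a joint would pass 70% of its speed; a pose out of reach is approached as far as the arm can. A call with a gripper value outside its range is refused whole. The fingers move at their own pace and stop on an object; FORCE is the grip in N (left out, the last holds). Time passes only in rows, so rows that repeat a pose let the fingers close. It gives the time, the measured TCP pose, the force and the opening at its end, in the units of the state.
- sensors.observe(): the state, without advancing time (a new reading comes with each control period).
- vision.get_image(name): name is "scene" or "side" or "wrist"; returns (picture, depth): 384x512x3 uint8, blue, green, red; 384x512 float32, m along the optical axis (not along the pixel's ray), 0 where there is no reading.
- vision.camera_model(name): a dict with "K" (3x3 intrinsics, pixels), "xyz" and "attitude" of the camera in the world; the wrist camera has in their place "hand_eye" (4x4, takes a point from camera to tool coordinates, whose origin is the TCP and whose axes are the flange's). Camera axes: x right, y down, z forward; pixel columns grow to the right and rows downward; lengths in m; the calibration is good to about 2 mm. A picture is of the moment at which its call begins: read the wrist's pose just before it. camera_model takes no time and is no camera call.
- arm.sign_off(): hands the job in, once; it reports no verdict.
Trained networks look in the newest picture that a camera, given by its name, has taken for a name from the list of things; names that differ only in an ending like _2 or _b are one class to them, and where a whole thing is asked for, a point or a joint stands for the part that bears it (a point fixed in the world has none). Each returns a list of dicts, best first, with "score" (0 to 1); they miss things now and then, are a little off and sometimes report something else, mostly with a low value. They report only what shows in the picture. A call takes as long as a camera call. They do not tell look-alikes from the thing itself.
- nets.cut_out(label, camera): "region" (384x512 bool, what is visible of it) and "uv" ([column, row] in pixels, amid what is visible of it).
The state is a dict: "clock": time; "joints": joint angles; "dq": joint speeds; "joint_efforts": joint torques, N m; "position": TCP position; "ee_rot": TCP orientation; "force": force on the tool from outside, world axes, zero at the start; "ft_torque": the same for the moment, N m; "width": opening from 0.0 (shut) to 1.0 (fully open).
Only numpy, scipy, OpenCV 4.12 (cv2) and the standard library are available. Lean on these libraries where they do the work, as an engineer would, in place of code of your own. Each camera call takes 0.05 s, during which the arm holds its last target.

## Working session

There is one attempt and no reset: what is moved stays moved. The work goes in short steps, Python scripts to look and compute and a shell command to move; the robot and the scene stay as the last step left them, time stands still between calls to the robot, and variables do not carry over. Pictures are saved under pics/ and viewed, and the job is handed in when it is done.

```bash
ls; mkdir -p pics; cat > h.py <<'E'
import numpy as np, cv2
from scipy.spatial.transform import Rotation as R
from cell import sensors, vision, arm, nets
def cam(name, s=None):
    m=vision.camera_model(name); K=np.array(m["K"])
    if "hand_eye" in m:
        T=np.eye(4); T[:3,:3]=R.from_rotvec(s["ee_rot"]).as_matrix(); T[:3,3]=s["position"]
        return K, T@np.array(m["hand_eye"])
    T=np.eye(4); a=np.array(m["attitude"]); T[:3,:3]=a if a.shape==(3,3) else R.from_rotvec(a).as_matrix(); T[:3,3]=m["xyz"]
    return K,T
def grab(name):
    s=sensors.observe(); im,d=vision.get_image(name); K,T=cam(name,s); return im,d,K,T
def pts(d,K,T):
    v,u=np.mgrid[:384,:512]
    p=np.stack([(u-K[0,2])/K[0,0]*d,(v-K[1,2])/K[1,1]*d,d],-1)
    w=p@T[:3,:3].T+T[:3,3]; w[d<=0]=np.nan; return w
def proj(p,K,T):
    q=(np.asarray(p)-T[:3,3])@T[:3,:3]; return (q@K.T)[...,:2]/q[...,2:]
E
python3 - <<'E'
from h import *
print(sensors.observe())
for n in ["scene","side","wrist"]:
    print(n,vision.camera_model(n))
    im,d,K,T=grab(n); cv2.imwrite(f"pics/{n}0.png",im); np.savez(f"{n}0.npz",im=im,d=d,K=K,T=T)
E
```

```text
pics
{'clock': 0.0, 'joints': array([-0.10258328,  0.43522584,  0.02497678,  1.57410336, -0.01161246,
        1.13394674, -0.07506462]), 'dq': array([ 0.00130821, -0.00148293, -0.00076197, -0.00056693,  0.00058998,
       -0.00079794, -0.00049637]), 'joint_efforts': array([ 3.89017032e-04, -6.67853522e+01,  9.84863900e-01, -3.14464223e+01,
       -6.05165795e-02,  4.27553023e-02,  1.12382318e-04]), 'position': array([ 6.24523781e-01, -6.30680142e-05,  2.39940775e-01]), 'ee_rot': array([-2.22080669e+00, -2.22067356e+00,  1.84676056e-03]), 'force': array([1.30129746, 0.45963466, 0.50854282]), 'ft_torque': array([ 0.00821437, -0.02427619, -0.0096991 ]), 'width': 1.001918758004528}
scene {'K': array([[482.90495598,   0.        , 259.91169589],
       [  0.        , 482.90495598, 187.96225569],
       [  0.        ,   0.        ,   1.        ]]), 'xyz': array([ 1.46403818, -0.65038812,  1.22772746]), 'attitude': array([-2.15169565, -1.09793641,  0.42205009])}
side {'K': array([[430.04518298,   0.        , 259.18256068],
       [  0.        , 430.04518298, 190.66137266],
       [  0.        ,   0.        ,   1.        ]]), 'xyz': array([-6.70459082e-04, -7.38316506e-01,  8.09720768e-01]), 'attitude': array([-2.1060961 ,  0.72529662, -0.37961952])}
wrist {'K': array([[321.05312536,   0.        , 257.43334757],
       [  0.        , 321.05312536, 197.53247349],
       [  0.        ,   0.        ,   1.        ]]), 'hand_eye': array([[-6.07997444e-04, -9.62812485e-01, -2.70169854e-01,
         7.29437090e-02],
       [ 9.99999789e-01, -6.46855577e-04,  5.47926034e-05,
        -3.61651791e-04],
       [-2.27515879e-04, -2.70169763e-01,  9.62812675e-01,
        -1.44145704e-01],
       [ 0.00000000e+00,  0.00000000e+00,  0.00000000e+00,
         1.00000000e+00]])}
```

View pics/scene0.png

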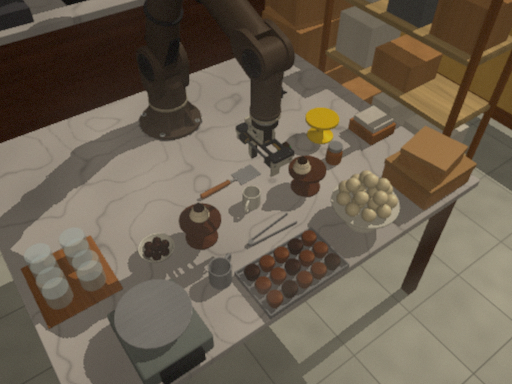

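View pics/side0.png

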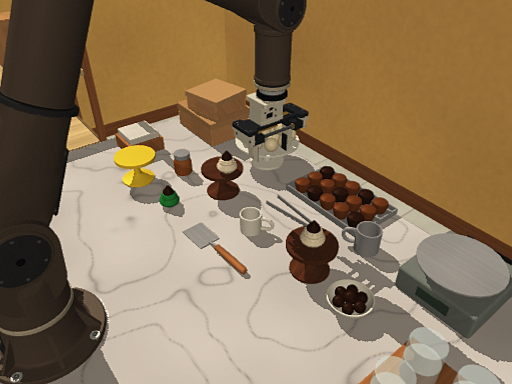

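View pics/wrist0.png

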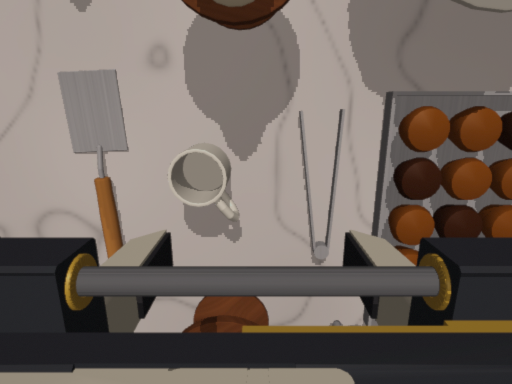

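```bash
cat > meas.py <<'E'
from h import *
from scipy.optimize import least_squares
PZ=np.array([0,17,21,36,71])/1e3; PR=np.array([16,31,31,24.5,2])/1e3
def measure(im,d,K,T,c0,name):
    w=pts(d,K,T); r=np.hypot(w[...,0]-c0[0],w[...,1]-c0[1])
    with np.errstate(invalid='ignore'):
        top=(abs(w[...,2]-.09)<.008)&(r<.085)
        mer=(w[...,2]>.102)&(w[...,2]<.165)&(r<.085)
        pl=(w[...,2]>.074)&(w[...,2]<.096)&(r<.085)
    P=w[top]; zt=np.median(P[:,2])
    # hull silhouettes of plate top -> circle of known r 65mm
    h=cv2.convexHull((P[:,:2]*1e4).astype(np.int32))[:,0]/1e4
    f=least_squares(lambda p:np.hypot(*(h-p).T)-.065,h.mean(0),loss='soft_l1',f_scale=.002)
    M=w[mer]
    g=None
    if len(M)>20:
        res=lambda p:np.hypot(M[:,0]-p[0],M[:,1]-p[1])-np.interp(M[:,2]-zt,PZ,PR)
        g=least_squares(res,M[:,:2].mean(0),loss='soft_l1',f_scale=.003)
    print(name,"plate",f.x.round(4),"rms",np.sqrt((f.fun**2).mean()).round(4),"zt",zt.round(4),len(P),
      "mer",None if g is None else g.x.round(4),len(M), None if g is None else (np.sqrt(np.mean(g.fun**2)).round(4),M[:,2].max().round(3),((g.x-f.x)*1000).round(1)))
    return f.x,None if g is None else g.x
if __name__=="__main__":
    for n in ["scene","side"]:
        z=np.load(n+"0.npz"); im,d,K,T=[z[k] for k in("im","d","K","T")]
        w=pts(d,K,T)
        for uv in ([(199,220),(303,172)] if n=="scene" else [(312,240),(224,168)]):
            q=w[uv[1]-6:uv[1]+7,uv[0]-8:uv[0]+9].reshape(-1,3); c=np.nanmedian(q,0); print(uv,c.round(3))
            for _ in range(2): c,_g=measure(im,d,K,T,c[:2],n)
        k=w[...,2]; 
E
python3 meas.py
python3 - <<'E'
import cv2,numpy as np
a=cv2.imread('pics/scene0.png');b=cv2.imread('pics/side0.png')
c=[cv2.resize(x,(400,300),interpolation=cv2.INTER_CUBIC) for x in (a[185:260,150:250],a[140:215,255:355],b[210:285,260:360],b[140:215,175:275])]
cv2.imwrite('pics/crop0.png',np.vstack([np.hstack(c[:2]),np.hstack(c[2:])]))
E
```

```text
(199, 220) [ 0.607 -0.225  0.11 ]
scene plate [ 0.5879 -0.213 ] rms 0.0011 zt 0.0911 810 mer [ 0.5846 -0.212 ] 296 (np.float64(0.0027), np.float64(0.163), array([-3.3,  1. ]))
scene plate [ 0.5871 -0.2126] rms 0.0012 zt 0.0911 821 mer [ 0.5846 -0.212 ] 296 (np.float64(0.0027), np.float64(0.163), array([-2.5,  0.6]))
(303, 172) [0.626 0.167 0.102]
scene plate [0.6071 0.2016] rms 0.0073 zt 0.0907 468 mer [0.6043 0.1783] 244 (np.float64(0.0032), np.float64(0.162), array([ -2.8, -23.3]))
scene plate [0.6046 0.2046] rms 0.0019 zt 0.0907 580 mer [0.6044 0.1783] 244 (np.float64(0.0032), np.float64(0.162), array([ -0.2, -26.4]))
(312, 240) [ 0.566 -0.23   0.117]
side plate [ 0.5843 -0.214 ] rms 0.0012 zt 0.0882 1139 mer [ 0.5854 -0.2126] 473 (np.float64(0.0021), np.float64(0.161), array([1.1, 1.4]))
side plate [ 0.5849 -0.2137] rms 0.0008 zt 0.0882 1149 mer [ 0.5854 -0.2126] 473 (np.float64(0.0021), np.float64(0.161), array([0.5, 1.1]))
(224, 168) [0.586 0.163 0.11 ]
side plate [0.602  0.2009] rms 0.0064 zt 0.0875 463 mer [0.6047 0.1778] 297 (np.float64(0.0026), np.float64(0.16), array([  2.6, -23.1]))
side plate [0.6032 0.2029] rms 0.0014 zt 0.0875 541 mer [0.6047 0.1778] 297 (np.float64(0.0026), np.float64(0.16), array([  1.5, -25.1]))
```

View pics/crop0.png

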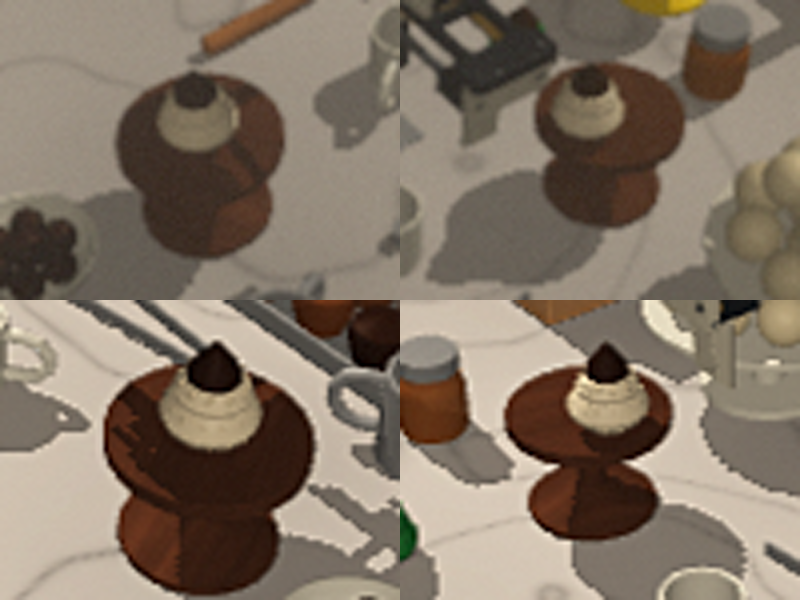

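Candidates: the left meringue at scene (303,165), the right one at scene (199,212), and the green look-alike at side (169,197). The left cream meringue stands about 26 mm off its dark plate's centre, towards -y. The right one is centred within about 1 mm, so meringue_a is the left one. Tool x is world +y, tool y is world +x and tool z is down.

I'll close the claw and go to the -y side of it, outside the plate.

```bash
python3 -m handwheel '[{"tx":2,"ty":-0.4,"claw":0},{"tx":5,"ty":-0.9,"claw":0},{"tx":8,"ty":-1.4,"claw":0},{"tx":10,"ty":-1.8,"claw":0},{"tx":11,"ty":-2,"claw":0},{"tx":11,"ty":-2,"claw":0},{"tx":11,"ty":-2,"claw":0},{"tx":11,"ty":-2,"claw":0}]' 10
python3 - <<'E'
from h import *
im,d,K,T=grab("wrist"); cv2.imwrite("pics/w1.png",im); np.savez("w1.npz",im=im,d=d,K=K,T=T)
import meas
for _ in range(1): meas.measure(im,d,K,T,(.604,.2035),"wrist")
E
```

```text
wrist plate [0.6054 0.2056] rms 0.0002 zt 0.09 1646 mer [0.6059 0.1195] 202 (np.float64(0.0018), np.float64(0.116), array([  0.5, -86. ]))invalid input
```

View pics/w1.png

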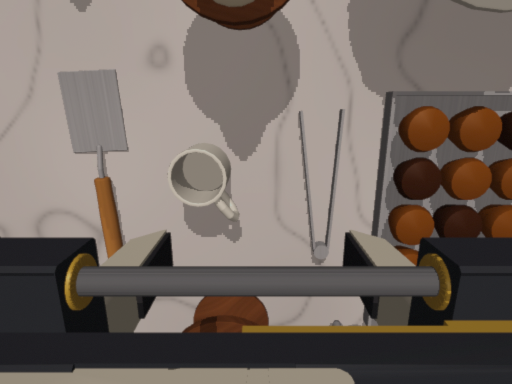

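The wrist picture is unchanged because the command was refused as invalid input. I'll give every key in each row.

```bash
python3 -m handwheel '[{"tx":2,"ty":-0.4,"tz":0,"wx":0,"wy":0,"wz":0,"claw":0},{"tx":5,"ty":-0.9,"tz":0,"wx":0,"wy":0,"wz":0,"claw":0},{"tx":8,"ty":-1.4,"tz":0,"wx":0,"wy":0,"wz":0,"claw":0},{"tx":10,"ty":-1.8,"tz":0,"wx":0,"wy":0,"wz":0,"claw":0},{"tx":11,"ty":-2,"tz":0,"wx":0,"wy":0,"wz":0,"claw":0},{"tx":11,"ty":-2,"tz":0,"wx":0,"wy":0,"wz":0,"claw":0},{"tx":11,"ty":-2,"tz":0,"wx":0,"wy":0,"wz":0,"claw":0},{"tx":11,"ty":-2,"tz":0,"wx":0,"wy":0,"wz":0,"claw":0}]' 10
python3 - <<'E'
from h import *
im,d,K,T=grab("wrist"); cv2.imwrite("pics/w2.png",im); np.savez("w2.npz",im=im,d=d,K=K,T=T)
import meas
meas.measure(im,d,K,T,(.604,.2035),"wrist")
E
```

```text
clock: 0.87
position: [0.6055, 0.1076, 0.2407]
ee_rot: [2.223, 2.218, -0.001]
force: [-0.2, -0.9, 1.0]
width: 0.469
wrist plate [0.6055 0.2056] rms 0.0006 zt 0.0902 13971 mer [0.6058 0.1782] 4408 (np.float64(0.0011), np.float64(0.162), array([  0.4, -27.4]))
```

View pics/w2.png

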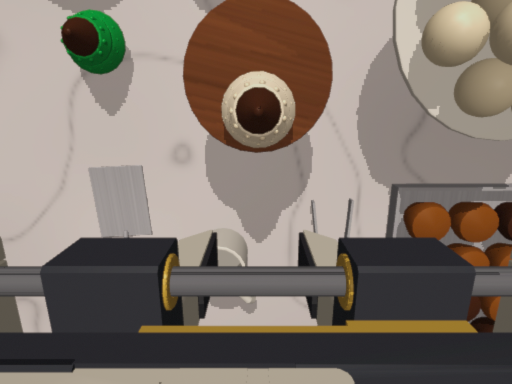

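The wrist view shows the meringue at pixel (258,108) on the dark plate centred near (258,75). The green look-alike is at (90,42), and the bowl of white balls is top right. I'll check the clearance to that bowl.

```bash
python3 - <<'E'
from h import *
for n in ["scene0","w2"]:
    z=np.load(n+".npz"); w=pts(z["d"],z["K"],z["T"]).reshape(-1,3)
    for x0 in (.66,.68,.70,.72,.74,.76,.78):
        s=w[(w[:,0]>x0)&(w[:,0]<x0+.02)&(w[:,1]>.05)&(w[:,1]<.32)&(w[:,2]<.3)]
        if n=="scene0": s=s[s[:,2]<.2]
        h=s[s[:,2]>.1]
        print(n,x0,len(s),len(h), h.min(0).round(3) if len(h) else "", h.max(0).round(3) if len(h) else "")
E
```

```text
scene0 0.66 579 0  
scene0 0.68 489 0  
scene0 0.7 474 0  
scene0 0.72 503 2 [0.736 0.226 0.115] [0.738 0.282 0.117]
scene0 0.74 561 68 [0.74  0.21  0.105] [0.76  0.295 0.139]
scene0 0.76 555 99 [0.76  0.178 0.103] [0.78  0.298 0.169]
scene0 0.78 723 242 [0.78  0.171 0.1  ] [0.8   0.304 0.173]
w2 0.66 2596 0  
w2 0.68 3854 569 [0.683 0.108 0.292] [0.686 0.138 0.3  ]
w2 0.7 3799 0  
w2 0.72 5779 397 [0.736 0.222 0.102] [0.74  0.246 0.122]
w2 0.74 7196 2185 [0.74  0.212 0.101] [0.76  0.256 0.133]
w2 0.76 7115 3374 [0.76  0.176 0.1  ] [0.78  0.26  0.158]
w2 0.78 4660 1665 [0.78  0.173 0.102] [0.8   0.254 0.146]
```

The bowl starts at x > 0.735 and the gripper's body reaches only to 0.70, so it clears. Next I'll descend at y≈0.11, off the meringue.

```bash
python3 -m handwheel '[{"tx":0,"ty":0,"tz":2,"wx":0,"wy":0,"wz":0,"claw":0},{"tx":0,"ty":0,"tz":4,"wx":0,"wy":0,"wz":0,"claw":0},{"tx":0,"ty":0,"tz":6,"wx":0,"wy":0,"wz":0,"claw":0},{"tx":0,"ty":0,"tz":8,"wx":0,"wy":0,"wz":0,"claw":0},{"tx":0,"ty":0,"tz":10,"wx":0,"wy":0,"wz":0,"claw":0},{"tx":0,"ty":0,"tz":11.5,"wx":0,"wy":0,"wz":0,"claw":0},{"tx":0,"ty":0,"tz":12.5,"wx":0,"wy":0,"wz":0,"claw":0},{"tx":0,"ty":0,"tz":12.5,"wx":0,"wy":0,"wz":0,"claw":0},{"tx":0,"ty":0,"tz":12.5,"wx":0,"wy":0,"wz":0,"claw":0},{"tx":0,"ty":0,"tz":12.5,"wx":0,"wy":0,"wz":0,"claw":0}]' 10
python3 - <<'E'
from h import *
im,d,K,T=grab("side"); cv2.imwrite("pics/s3.png",cv2.resize(im[100:220,160:320],(800,600))); 
im,d,K,T=grab("wrist"); cv2.imwrite("pics/w3.png",im)
import meas
meas.measure(im,d,K,T,(.604,.2035),"wrist")
E
```

```text
clock: 1.75
position: [0.6059, 0.1096, 0.1168]
ee_rot: [2.222, 2.22, 0.002]
force: [0.1, 0.9, 0.9]
width: 0.005
wrist plate [0.6055 0.2056] rms 0.0061 zt 0.0902 26110 mer [0.6058 0.1779] 15011 (np.float64(0.0065), np.float64(0.163), array([  0.3, -27.8]))
```

View pics/s3.png

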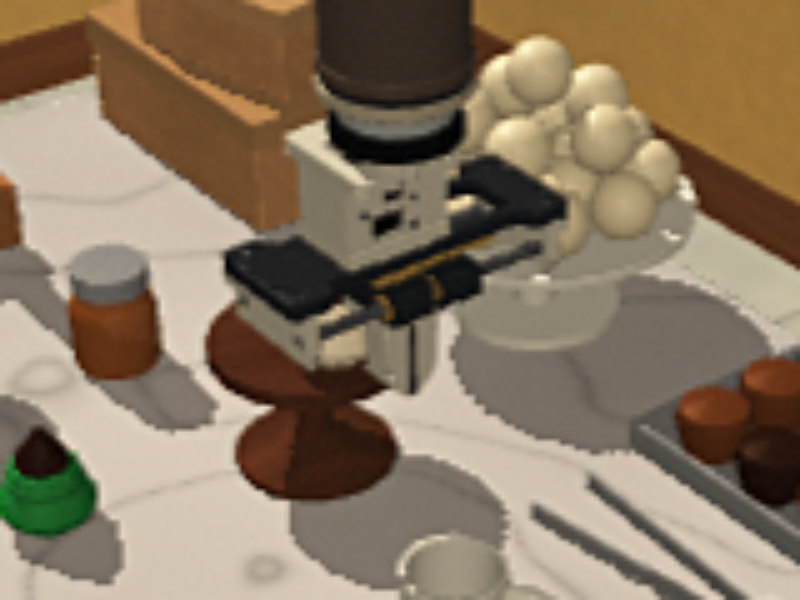

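View pics/w3.png

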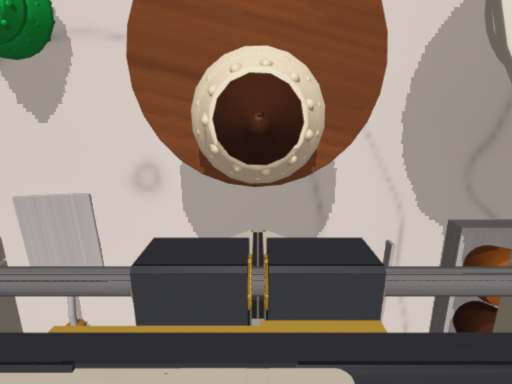

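The side view shows the closed fingers beside the plate on the near side. The wrist view shows the whole meringue at (258,115), still untouched. I'll approach to just before contact, with tz 0.1 for a slightly lower tip.

```bash
python3 -m handwheel '[{"tx":0.5,"ty":0,"tz":0.1,"wx":0,"wy":0,"wz":0,"claw":0},{"tx":1,"ty":0,"tz":0.1,"wx":0,"wy":0,"wz":0,"claw":0},{"tx":1.4,"ty":0,"tz":0.1,"wx":0,"wy":0,"wz":0,"claw":0},{"tx":1.7,"ty":0,"tz":0.1,"wx":0,"wy":0,"wz":0,"claw":0},{"tx":2,"ty":0,"tz":0.1,"wx":0,"wy":0,"wz":0,"claw":0},{"tx":2.2,"ty":0,"tz":0.1,"wx":0,"wy":0,"wz":0,"claw":0},{"tx":2.4,"ty":0,"tz":0.1,"wx":0,"wy":0,"wz":0,"claw":0},{"tx":2.4,"ty":0,"tz":0.1,"wx":0,"wy":0,"wz":0,"claw":0},{"tx":2.4,"ty":0,"tz":0.1,"wx":0,"wy":0,"wz":0,"claw":0}]' 10
cat > look.py <<'E'
import sys
from h import *
import meas
n=sys.argv[1]
print(sensors.observe()["position"].round(4),sensors.observe()["force"].round(1))
im,d,K,T=grab("wrist"); cv2.imwrite(f"pics/{n}.png",im); np.savez("cur.npz",im=im,d=d,K=K,T=T)
w=pts(d,K,T)
r=np.hypot(w[...,0]-.6055,w[...,1]-.2056)
y0=sensors.observe()["position"][1]+.012
M=w[(w[...,2]>.108)&(w[...,2]<.165)&(r<.08)&(w[...,1]>y0)]
zt=.09
from scipy.optimize import least_squares
g=least_squares(lambda p:np.hypot(M[:,0]-p[0],M[:,1]-p[1])-np.interp(M[:,2]-zt,meas.PZ,meas.PR),[.6055,.19],loss='soft_l1',f_scale=.002)
tip=M[M[:,2]>np.nanmax(M[:,2])-.006].mean(0)
P=w[(abs(w[...,2]-.09)<.006)&(r<.09)&(w[...,1]>.2)]
h=cv2.convexHull((P[:,:2]*1e4).astype(np.int32))[:,0]/1e4; h=h[h[:,1]>.206]
f=least_squares(lambda p:np.hypot(*(h-p).T)-.065,[.6055,.2056],loss='soft_l1',f_scale=.001)
print("mer",g.x.round(4),"tip",tip.round(4),"plate",f.x.round(4),"off mm",((g.x-f.x)*1e3).round(1),"tipoff",((tip[:2]-f.x)*1e3).round(1),"clock",sensors.observe()["clock"])
E
python3 look.py w4
```

```text
clock: 2.6
position: [0.605, 0.1339, 0.1147]
ee_rot: [2.221, 2.221, -0.0]
force: [-0.1, -1.1, -0.3]
width: 0.005
[0.605  0.1339 0.1147] [-0.1 -1.1 -0.3]
mer [0.6058 0.1781] tip [0.6057 0.1789 0.1589] plate [0.6054 0.2044] off mm [  0.3 -26.3] tipoff [  0.3 -25.6] clock 2.65
```

View pics/w4.png

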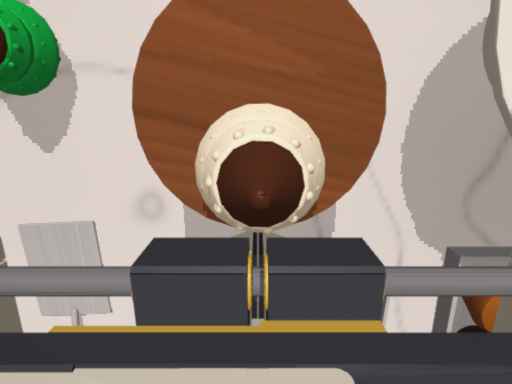

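The meringue now sits at (260,170), just ahead of the closed fingers and in line with their seam. First light tap: about 10 mm of advance.

```bash
python3 -m handwheel '[{"tx":0.1,"ty":0,"tz":0,"wx":0,"wy":0,"wz":0,"claw":0},{"tx":0.2,"ty":0,"tz":0,"wx":0,"wy":0,"wz":0,"claw":0},{"tx":0.3,"ty":0,"tz":0,"wx":0,"wy":0,"wz":0,"claw":0},{"tx":0.4,"ty":0,"tz":0,"wx":0,"wy":0,"wz":0,"claw":0},{"tx":0.5,"ty":0,"tz":0,"wx":0,"wy":0,"wz":0,"claw":0},{"tx":0.6,"ty":0,"tz":0,"wx":0,"wy":0,"wz":0,"claw":0},{"tx":0.7,"ty":0,"tz":0,"wx":0,"wy":0,"wz":0,"claw":0},{"tx":0.8,"ty":0,"tz":0,"wx":0,"wy":0,"wz":0,"claw":0},{"tx":0.9,"ty":0,"tz":0,"wx":0,"wy":0,"wz":0,"claw":0},{"tx":1,"ty":0,"tz":0,"wx":0,"wy":0,"wz":0,"claw":0},{"tx":1,"ty":0,"tz":0,"wx":0,"wy":0,"wz":0,"claw":0}]' 10
python3 look.py w5
```

```text
clock: 3.57
position: [0.605, 0.1443, 0.1147]
ee_rot: [-2.221, -2.222, -0.0]
force: [0.5, 0.0, 0.4]
width: 0.005
[0.605  0.1443 0.1147] [0.5 0.  0.4]
mer [0.6053 0.1859] tip [0.6053 0.1869 0.1588] plate [0.6052 0.205 ] off mm [  0.1 -19.1] tipoff [  0.2 -18.2] clock 3.6167
```

View pics/w5.png

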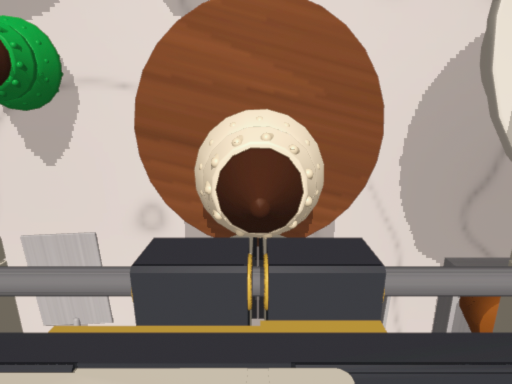

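It slid 8 mm upright, with the tip directly over the body at (260,200), and the plate hasn't moved. About 19 mm remain, so I'll push 12 mm more.

```bash
python3 -m handwheel '[{"tx":0.1,"ty":0,"tz":0,"wx":0,"wy":0,"wz":0,"claw":0},{"tx":0.2,"ty":0,"tz":0,"wx":0,"wy":0,"wz":0,"claw":0},{"tx":0.3,"ty":0,"tz":0,"wx":0,"wy":0,"wz":0,"claw":0},{"tx":0.4,"ty":0,"tz":0,"wx":0,"wy":0,"wz":0,"claw":0},{"tx":0.5,"ty":0,"tz":0,"wx":0,"wy":0,"wz":0,"claw":0},{"tx":0.6,"ty":0,"tz":0,"wx":0,"wy":0,"wz":0,"claw":0},{"tx":0.7,"ty":0,"tz":0,"wx":0,"wy":0,"wz":0,"claw":0},{"tx":0.8,"ty":0,"tz":0,"wx":0,"wy":0,"wz":0,"claw":0},{"tx":0.9,"ty":0,"tz":0,"wx":0,"wy":0,"wz":0,"claw":0},{"tx":1,"ty":0,"tz":0,"wx":0,"wy":0,"wz":0,"claw":0},{"tx":1.1,"ty":0,"tz":0,"wx":0,"wy":0,"wz":0,"claw":0},{"tx":1.2,"ty":0,"tz":0,"wx":0,"wy":0,"wz":0,"claw":0}]' 10
python3 look.py w6
```

```text
clock: 4.62
position: [0.605, 0.1561, 0.1148]
ee_rot: [2.222, 2.221, 0.0]
force: [-0.0, -0.9, 0.2]
width: 0.007
[0.605  0.1561 0.1148] [-0.  -0.9  0.2]
mer [0.6053 0.1976] tip [0.6053 0.1986 0.1588] plate [0.6053 0.2053] off mm [ 0.1 -7.7] tipoff [ 0.1 -6.7] clock 4.6667
```

View pics/w6.png

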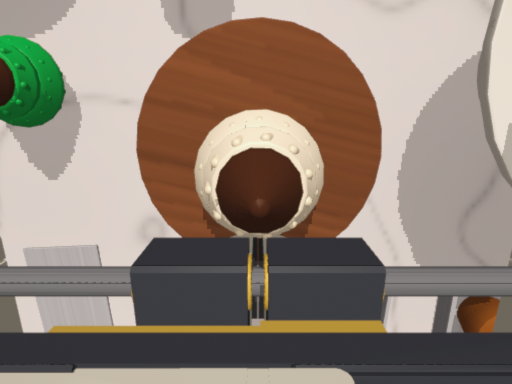

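It is still upright, at (260,175) on a plate centred near (259,140), with about 7.7 mm left. I'll push 7 mm, then back off to measure.

```bash
python3 -m handwheel '[{"tx":0.1,"ty":0,"tz":0,"wx":0,"wy":0,"wz":0,"claw":0},{"tx":0.2,"ty":0,"tz":0,"wx":0,"wy":0,"wz":0,"claw":0},{"tx":0.3,"ty":0,"tz":0,"wx":0,"wy":0,"wz":0,"claw":0},{"tx":0.4,"ty":0,"tz":0,"wx":0,"wy":0,"wz":0,"claw":0},{"tx":0.5,"ty":0,"tz":0,"wx":0,"wy":0,"wz":0,"claw":0},{"tx":0.6,"ty":0,"tz":0,"wx":0,"wy":0,"wz":0,"claw":0},{"tx":0.65,"ty":0,"tz":0,"wx":0,"wy":0,"wz":0,"claw":0},{"tx":0.7,"ty":0,"tz":0,"wx":0,"wy":0,"wz":0,"claw":0},{"tx":0.7,"ty":0,"tz":0,"wx":0,"wy":0,"wz":0,"claw":0},{"tx":0.7,"ty":0,"tz":0,"wx":0,"wy":0,"wz":0,"claw":0}]' 10
python3 look.py w7
python3 -m handwheel '[{"tx":-0.2,"ty":0,"tz":0,"wx":0,"wy":0,"wz":0,"claw":0},{"tx":-0.8,"ty":0,"tz":0,"wx":0,"wy":0,"wz":0,"claw":0},{"tx":-1.6,"ty":0,"tz":0,"wx":0,"wy":0,"wz":0,"claw":0},{"tx":-2.4,"ty":0,"tz":0,"wx":0,"wy":0,"wz":0,"claw":0},{"tx":-3.2,"ty":0,"tz":0,"wx":0,"wy":0,"wz":0,"claw":0},{"tx":-4,"ty":0,"tz":0,"wx":0,"wy":0,"wz":0,"claw":0},{"tx":-4.8,"ty":0,"tz":0,"wx":0,"wy":0,"wz":0,"claw":0},{"tx":-5.4,"ty":0,"tz":0,"wx":0,"wy":0,"wz":0,"claw":0},{"tx":-5.4,"ty":0,"tz":0,"wx":0,"wy":0,"wz":0,"claw":0},{"tx":-5.4,"ty":0,"tz":0,"wx":0,"wy":0,"wz":0,"claw":0}]' 10
python3 look.py w8
```

```text
clock: 5.5
position: [0.6051, 0.163, 0.1147]
ee_rot: [2.221, 2.221, 0.0]
force: [0.4, -0.2, 0.5]
width: 0.003
[0.6051 0.163  0.1147] [ 0.4 -0.2  0.5]
mer [0.6053 0.2047] tip [0.6053 0.2056 0.1589] plate [0.6053 0.2053] off mm [ 0.  -0.6] tipoff [0.  0.4] clock 5.55
clock: 6.38
position: [0.6051, 0.1086, 0.1148]
ee_rot: [2.222, 2.22, 0.0]
force: [0.4, -0.0, -0.0]
width: 0.006
[0.6051 0.1086 0.1148] [ 0.4 -0.  -0. ]
mer [0.6053 0.2047] tip [0.6053 0.2042 0.1591] plate [0.6054 0.203 ] off mm [-0.1  1.7] tipoff [-0.1  1.3] clock 6.4333
```

View pics/w8.png

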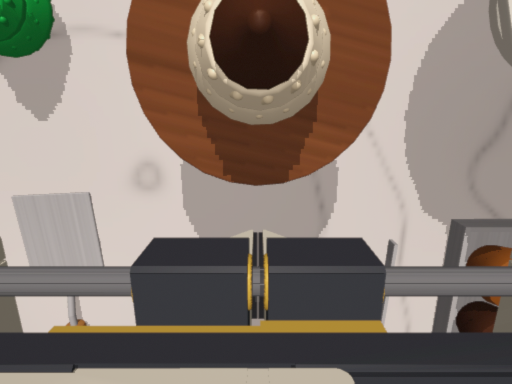

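The meringue stands upright and clear of the fingers, but the plate's far edge is cut off in this view, so this plate fit can't be trusted. I'll rise to where the whole plate shows.

```bash
python3 -m handwheel '[{"tx":0,"ty":0,"tz":-2,"wx":0,"wy":0,"wz":0,"claw":0},{"tx":0,"ty":0,"tz":-4.5,"wx":0,"wy":0,"wz":0,"claw":0},{"tx":0,"ty":0,"tz":-7,"wx":0,"wy":0,"wz":0,"claw":0},{"tx":1,"ty":0,"tz":-9.5,"wx":0,"wy":0,"wz":0,"claw":0},{"tx":2,"ty":0,"tz":-12,"wx":0,"wy":0,"wz":0,"claw":0},{"tx":3,"ty":0,"tz":-13,"wx":0,"wy":0,"wz":0,"claw":0},{"tx":3,"ty":0,"tz":-13,"wx":0,"wy":0,"wz":0,"claw":0},{"tx":3,"ty":0,"tz":-13,"wx":0,"wy":0,"wz":0,"claw":0},{"tx":3,"ty":0,"tz":-13,"wx":0,"wy":0,"wz":0,"claw":0}]' 10
python3 look.py w9
python3 - <<'E'
from h import *
import meas
z=np.load("cur.npz"); a=[z[k] for k in("im","d","K","T")]
meas.measure(*a,(.6055,.2056),"wrist")
for n in("scene","side"):
    im,d,K,T=grab(n); cv2.imwrite(f"pics/{n}9.png",im)
    for c in((.604,.2035),(.5855,-.2133)): meas.measure(im,d,K,T,c,n)
E
```

```text
clock: 7.18
position: [0.6042, 0.1384, 0.243]
ee_rot: [-2.221, -2.221, 0.004]
force: [-0.4, -0.8, -1.5]
width: 0.0
[0.6042 0.1384 0.243 ] [-0.4 -0.8 -1.5]
mer [0.6054 0.2047] tip [0.6054 0.2049 0.1586] plate [0.6053 0.2052] off mm [ 0.1 -0.5] tipoff [ 0.1 -0.3] clock 7.2333
wrist plate [0.6054 0.2057] rms 0.0004 zt 0.0901 12555 mer [0.6054 0.2047] 4282 (np.float64(0.0011), np.float64(0.162), array([-0.1, -1. ]))
scene plate [0.6059 0.2032] rms 0.0015 zt 0.0907 601 mer [0.6042 0.2043] 243 (np.float64(0.0033), np.float64(0.16), array([-1.8,  1.1]))
scene plate [ 0.5873 -0.2131] rms 0.0016 zt 0.0911 825 mer [ 0.5848 -0.2123] 300 (np.float64(0.003), np.float64(0.163), array([-2.5,  0.8]))
side plate [0.6026 0.2023] rms 0.0012 zt 0.0877 597 mer [0.6041 0.2037] 289 (np.float64(0.0024), np.float64(0.158), array([1.5, 1.4]))
side plate [ 0.5847 -0.2136] rms 0.0009 zt 0.0881 1155 mer [ 0.5854 -0.2127] 475 (np.float64(0.002), np.float64(0.159), array([0.7, 0.9]))
```

View pics/w9.png

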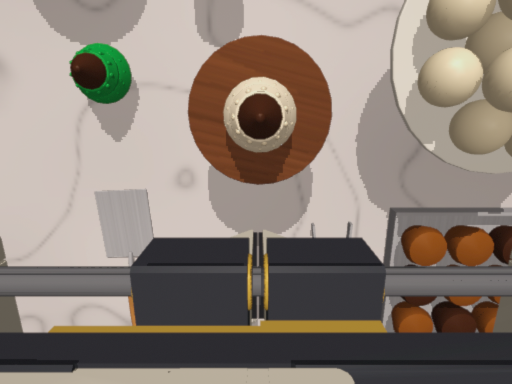

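View pics/side9.png

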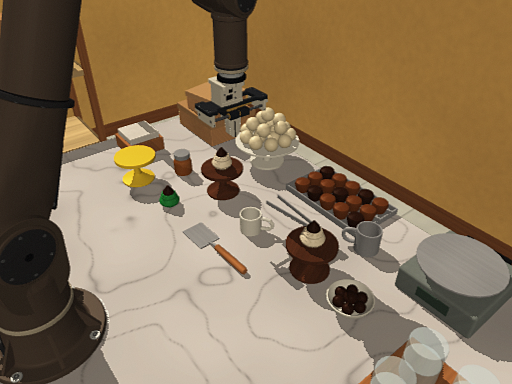

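The wrist view shows the meringue at (260,113) on a plate centred near (260,110). The side view shows it upright at (222,160) and nothing else disturbed. The offset is 1 mm or less in the wrist view, and the offset measured in the scene and side views matches that of the centred meringue_b to within 1 mm. I'll hand in.

```bash
python3 -c "
from cell import arm
print(arm.sign_off())"
```

```text
the job is handed in; nothing more can be done
None
```

I slid meringue_a (the left one) about 27 mm to the middle of its plate with three slow, low pushes of the closed fingertips. Then I backed the arm off, raised it clear and handed the job in at about 7.3 s.

- **Centring:** the wrist view puts the meringue within 1 mm of the plate's centre (about 0.1 mm in x, 0.5 to 1.0 mm short in y). It is upright, with the tip over the foot.
- **Other cameras:** the raw scene and side readings are 2.1 mm off centre each. They disagree with each other in x (-1.8 against +1.5 mm). They carry the same bias on the already centred meringue_b, and relative to that the offset is under 1 mm.
- **Everything else:** both stands and meringue_b measured unmoved within camera noise, and nothing else looked disturbed in the side view.
- **Along the way:** the first move command was refused because rows needed every key, so nothing moved. One plate fit, taken with the plate's edge cut off in the picture, was off by about 2 mm, so I discarded it.

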